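# Fold down a touch-latch bureau flap and set the pill organizer on it

## Robot

A 6-joint arm with a two-finger parallel gripper is mounted at the origin on the work surface. World frame = base frame: x ahead of the robot, y to its left, z up, the work surface at z = 0. Lengths are in m, angles in rad, forces in N, time in s.
With the tool pointing down it reaches from about 0.35 to 0.8 m from the base axis. Payload 7.3 kg.
Tool frame: the origin (TCP) lies between the finger pads; the fingertips stand 25 mm ahead of it and the grasp point (between the pads) lies 6 mm ahead of it (r.tip_extent is the distance from the TCP to the fingertips, in m); z points along the fingers, y is the line along which they close (so a half turn about z gives the same grasp; the last joint's range is limited). The gripper opens to 85 mm and grips with 20 to 120 N. Pads are 22 mm wide; open, the fingers measure 114 mm over their backs; the gripper's body (76 mm by 85 mm) begins 54 mm behind the grasp point. The pads swing forward as they close: fully open they stand 13 mm farther back than shut.
Start: joints at [-1.419, 0.342, 1.524, -0, 1.275, -0.146], TCP at [0.154, -0.502, 0.22] pointing down, gripper open.
Joint ranges: [-2.53, 2.53], [-0.77, 2.02], [0.04, 2.7], [-1, 4.14], [0.28, 2.66], [-3.11, 3.11]. Speed limits (rad/s): [2.57, 2.57, 3.14, 3.14, 3.14, 3.14].

## Interface

Orientations are given as a unit quaternion [x, y, z, w].
In Python, from workcell import r, command_gripper, optics gives the robot as it stands. The module is installed in compiled form; this text tells all that it offers. Calls block until the motion is done:
- r.reach(position, orientation): joint-space move of the TCP to a pose.
- r.move_straight(position, orientation=None, speed=0.15, max_force=None): straight line of the TCP; orientation=None keeps the orientation; speed is the mean speed in m/s. With max_force (N) it stops when the force on the tool has changed by that much, and returns True; else False.
- r.movej(angles): joint-space move.
- command_gripper(opening, force=None): finger opening in m; force is the grip in N (None keeps the last); returns when the fingers have stopped.
- r.hold(seconds).
- r.solve_ik(position, orientation): joint angles nearest the present ones, or None.
- r.read_state(): the state.
- optics.get_image(name): name is "scene" or "side" or "wrist"; returns (picture, depth): 420x560x3 uint8, red, green, blue; 420x560 float32, m along the optical axis (not along the pixel's ray), 0 where there is no reading.
- optics.camera_model(name): a dict with "K" (3x3 intrinsics, pixels), "R" (3x3) and "t" (3): a world point X has camera coordinates R X + t; the wrist camera has in their place "tool_from_camera" (4x4, takes a point from camera to tool coordinates, whose origin is the TCP and whose axes are the flange's). Camera axes: x right, y down, z forward; pixel columns grow to the right and rows downward; lengths in m; the calibration is good to about 2 mm. A picture is of the moment at which its call begins: read the wrist's pose just before it. camera_model takes no time and is no camera call.
A pose or a line that the arm cannot do raises r.PlanningError and nothing moves.
- r.finish_job(): hands the job in; it is judged then, once.
The state is a dict: "time_s": time; "joint_positions": joint angles; "dq": joint speeds; "tau": joint torques, N m; "eef_pos": TCP position; "eef_rot": TCP orientation; "contact_force": force on the tool from outside, world axes, zero at the start; "torque": the same for the moment, N m; "grip_width": finger opening in m; "grip_force": force on a finger pad.
Only numpy, scipy, OpenCV 4.12 (cv2) and the standard library are available. Lean on these libraries where they do the work, as an engineer would, in place of code of your own. Each camera call takes 0.05 s, during which the arm holds its last target. There are 200 camera calls.

## Task

Get the little dresser-top bureau ready for filling the week's pills: press its slanted, handle-less front flap in near the top edge until the touch latch clicks, catch the flap with the fingers as it springs out, and ease it down without letting it bang, until it lies level on its stays. Then set the steel pill organizer (seven small lids in a row) on the open flap, flat, lids up, lying lengthwise along the width of the flap and near its middle. Leave everything else on the dresser where it stands.

Things in the scene. Friction and masses are not known exactly. Their poses are not given: they have to be found in the camera images.
- bureau: Fixed wooden dresser-top bureau, 352 mm wide, 344 mm high, standing on the left with its front to the right; origin on the dresser top under mid hinge. x = into the bureau, y = along the hinge, z = up. Above the slanted flap an upper tier with two small drawers rises from 250 to 344 mm, its face level with the flap's top edge, so a hand pointing straight down does not fit: lean it out toward the bureau's -x, 30 to 45 degrees.
- hinge_mid (a point): Middle of the flap's hinge line, fixed on the bureau, 100 mm above the dresser top. Axes as the bureau's.
- flap_angle (a joint): Flap's opening angle (rad): 0 = shut and latched, leaning back 25 degrees from vertical; -0.04 = pushed in to its inner stop; grows as it folds down; 2.007 = open, level, on its stops, where it stays by its weight. Once unlatched, springs and weight drive it open with 1 to 5 N at its free edge; left alone it opens in 0.45 s and bangs at 4 rad/s.
- flap: The flap: plain wooden board 302 mm wide, 160 mm from hinge to free edge, 14 mm thick. Origin at mid hinge on its inner face. Turns with the board: x = through the board to its inner face (inward when shut, up when open), y = along the hinge, z = from hinge to free edge. A steel striker 24 mm wide stands 22 mm up from the inner face at mid width, 139 to 151 mm from the hinge.
- flap_press (a point): Point to press: on the flap's outer face at mid width, 135 mm from the hinge (25 mm below the free edge). Axes as the flap's. The latch clicks when this point has been pushed in 3.5 mm (needs about 6 N); the inner stop comes at 5.5 mm. It opens when the push is then let back.
- latch_slide (a joint): The touch latch's sprung pawl, hidden inside (m): 0 = latched, jumps to 0.020 at the click and stays there: the flap is then free.
- flap_mid (a point): Centre of the flap's inner face (80 mm from the hinge, mid width), the surface that carries things when open. Axes as the flap's: x is up when open, y along the width, z toward the free edge.
- organizer_center (a point): Centre of the loose stainless pill organizer, 168 x 42 x 26 mm (long x wide x high), 0.19 kg, half-way up. x = its length, y = its width, z = up out of its lids (a row of seven). It lies flat on the dresser right of the bureau; take it across its 42 mm width.
- glasses_case: Tortoiseshell eyeglasses case, 162 x 62 x 35 mm, lying in line with the organizer, nearer to or farther from the bureau, origin under its centre. Bystander.
- figurine: Ceramic Virgin figurine, 150 mm tall, base 68 mm across, standing at the right, beyond the organizer, origin under its centre. Bystander.
- jar: Empty open amber glass jar, 76 mm across, 95 mm tall, standing at the right, beyond the organizer, origin under its centre. Bystander.
- comb: Green comb, 180 x 30 x 5 mm, lying in front of the bureau, under where the flap comes down, origin under its centre. Bystander.
- lotion: White lotion bottle, 54 mm across, 150 mm tall, at the far right, origin under its centre. Bystander.
- ring_dish: Shallow white ring dish, 110 mm across, at the far right, origin under its centre. Bystander.
Things that resemble listed ones, but are neither listed nor needed, are in the scene too. Of the things shaped like the part that bears organizer_center, the bare steel one is meant.

How it is judged:
By the outcome, as a careful person would: the job done as asked, in the order asked, and still so for the second after the job is handed in, with the robot touching nothing.
It also fails if it takes over 67 s, if anything falls off the work surface, if the arm or the gripper's body presses on something with over 40 N, if the wrist force passes 120 N, or if a joint passes its speed limit or range.

## Working session

There is one attempt and no reset: what is moved stays moved. The work goes in short steps, each a Python script; the robot and the scene stay as the last script left them, time stands still between calls to the robot, and variables do not carry over. Pictures are saved under pics/ and viewed, at most 10 in all, crops included, and the job is handed in when it is done.

```bash
mkdir -p pics; python3 - <<'E'
from workcell import r, optics
import cv2, numpy as np
for n in ("scene","side"):
    p,d=optics.get_image(n); np.savez(f"pics/{n}.npz",p=p,d=d); cv2.imwrite(f"pics/{n}.png",p[:,:,::-1])
    m=optics.camera_model(n); print(n,{k:np.round(np.array(v),4).tolist() for k,v in m.items()})
print(optics.camera_model("wrist")); print(r.tip_extent,r.read_state())
E
```

```text
scene {'K': [[405.3566, 0.0, 281.1511], [0.0, 405.3566, 209.7315], [0.0, 0.0, 1.0]], 'R': [[0.1996, 0.9799, -0.0058], [0.5872, -0.1244, -0.7998], [-0.7844, 0.1562, -0.6002]], 't': [-0.0384, -0.1784, 1.6025]}
side {'K': [[386.4421, 0.0, 275.7826], [0.0, 386.4421, 208.6407], [0.0, 0.0, 1.0]], 'R': [[-0.3752, 0.9269, -0.0114], [0.6387, 0.2496, -0.7278], [-0.6717, -0.2804, -0.6857]], 't': [0.2774, -0.1974, 1.4298]}
{'K': array([[309.1265302 ,   0.        , 283.92476721],
       [  0.        , 309.1265302 , 215.18615489],
       [  0.        ,   0.        ,   1.        ]]), 'tool_from_camera': array([[-1.21002999e-03, -9.62555117e-01, -2.71083349e-01,
         6.79345349e-02],
       [ 9.99999116e-01, -1.31427569e-03,  2.03014544e-04,
        -1.73432791e-03],
       [-5.51690942e-04, -2.71082864e-01,  9.62555856e-01,
        -1.53753485e-01],
       [ 0.00000000e+00,  0.00000000e+00,  0.00000000e+00,
         1.00000000e+00]])}
0.025 {'time_s': 0.1, 'joint_positions': array([-1.41901576e+00,  3.42665168e-01,  1.52493693e+00, -4.10502028e-06,
        1.27541345e+00, -1.45954516e-01]), 'dq': array([ 0.00050189, -0.00258339, -0.00152248,  0.00051383, -0.00019956,
       -0.00036259]), 'tau': array([ 2.09492398e-03, -4.34447765e+01, -2.46491843e+01, -1.12281316e-04,
        4.72233325e-03, -1.05283995e-06]), 'eef_pos': array([ 0.1539958 , -0.50150414,  0.21918379]), 'eef_rot': array([ 9.88939337e-01,  1.48318849e-01, -4.03563948e-06, -7.11436760e-04]), 'contact_force': array([0.36998971, 0.11782104, 0.33841658]), 'torque': array([-0.00019446, -0.03527353,  0.01094104]), 'grip_force': 0.0, 'grip_width': 0.08544601367184601}
```

View pics/scene.png

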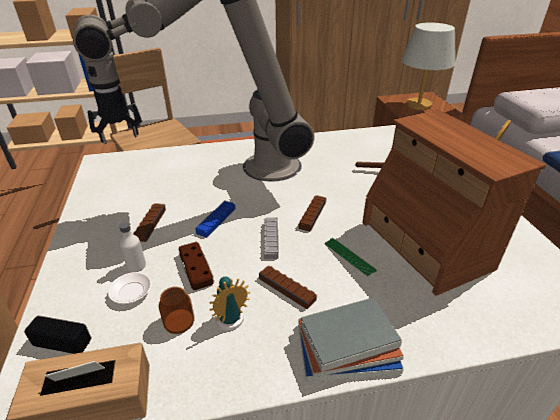

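View pics/side.png

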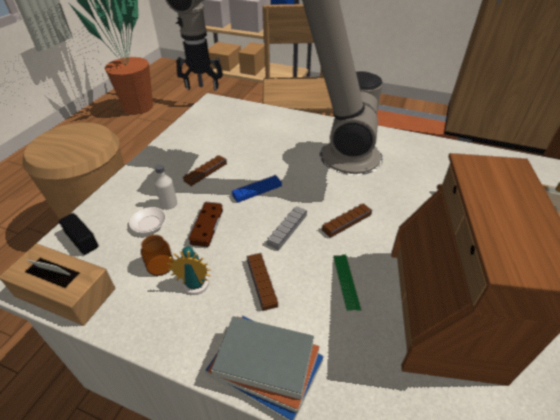

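The scene view shows the bureau at the right (front face around (430,200)), the bare steel organizer at (271,238), the comb at (350,256), and brown and blue lookalikes. The side view shows the organizer at (287,227) and the bureau at (470,270). Next I'll compute positions from depth.

```bash
cat > h.py <<'E'
import numpy as np, cv2
from workcell import r, optics, command_gripper
from scipy.spatial.transform import Rotation as Rn
def cloud(n):
    z=np.load(f"pics/{n}.npz"); m=optics.camera_model(n); d=z['d']; K=m['K']
    v,u=np.mgrid[:d.shape[0],:d.shape[1]]
    c=np.stack([(u-K[0,2])*d/K[0,0],(v-K[1,2])*d/K[1,1],d],-1)
    X=(c-m['t'])@np.array(m['R']); X[d==0]=np.nan
    return X,z['p']
E
python3 - <<'E'
from h import *
W=np.array([[0,0,0.]])
for n in("scene","side"):
    X,p=cloud(n); x,y,z=X[...,0],X[...,1],X[...,2]
    on=(x>0.1)&(x<1.1)&(y>-.8)&(y<.9)
    t=on&(z>.325)&(z<.37)&(y>.1)
    P=X[t]; print(n,"top",len(P),np.median(P[:,2]),cv2.minAreaRect(P[:,:2].astype(np.float32)), cv2.boxPoints(cv2.minAreaRect(P[:,:2].astype(np.float32))).round(3).tolist())
    tab=on&(abs(z)<.01); print("table z",np.median(z[tab]))
    m=(on&(z>.008)&(z<.32)).astype(np.uint8)
    k,l,s,c=cv2.connectedComponentsWithStats(m)
    for i in range(1,k):
        if s[i,4]<150: continue
        P=X[l==i]; R=cv2.minAreaRect(P[:,:2].astype(np.float32)); print(c[i].round(),s[i,4],"ctr",np.round(R[0],3),np.round(R[1],3),round(R[2],1),"zmax",np.percentile(P[:,2],95).round(3),p[l==i].mean(0).round())
# front face: plane normals in scene
X,p=cloud("scene")
for name,(u0,u1,v0,v1) in dict(flap=(390,460,170,215),upper=(400,470,150,165)).items():
    P=X[v0:v1,u0:u1].reshape(-1,3); P=P[~np.isnan(P[:,0])]; c=np.median(P,0); s=np.linalg.svd(P-P.mean(0),full_matrices=False); print(name,c.round(3),s[2][2].round(3),s[1].round(3))
# height map top-down
g=np.zeros((600,800,3),np.uint8)
for n in("side","scene"):
    X,p=cloud(n); x,y=X[...,0],X[...,1]; ok=(x>.1)&(x<1.1)&(y>-.8)&(y<.8)&(X[...,2]<.4)&(X[...,2]>-.02)
    for a,b,q in zip(x[ok],y[ok],p[ok]): cv2.circle(g,(int((.7-b)*500),int((1.2-a)*500)),1,q[::-1].tolist(),-1)
cv2.imwrite("pics/top.png",g)
sc=np.load("pics/scene.npz")["p"][90:310,170:550]; cv2.imwrite("pics/crop.png",cv2.resize(sc,None,fx=2,fy=2,interpolation=cv2.INTER_CUBIC)[:,:,::-1])
E
```

```text
scene top 4945 0.34261164028675134 ((0.5514530539512634, 0.39723625779151917), (0.3531644940376282, 0.1685793250799179), 13.839380264282227) [[0.36000001430511475, 0.43700000643730164], [0.4000000059604645, 0.27300000190734863], [0.7429999709129333, 0.3580000102519989], [0.703000009059906, 0.5210000276565552]]
table z -0.0009700860490829637
[289. 133.] 1844 ctr [0.182 0.03 ] [0.15  0.159] 88.8 zmax 0.309 [50. 46. 44.]
[116. 125.] 483 ctr [ 0.158 -0.499] [0.04  0.147] 13.6 zmax 0.318 [32. 29. 29.]
[442. 213.] 15724 ctr [0.421 0.34 ] [0.631 0.242] 11.3 zmax 0.306 [76. 48. 31.]
[312. 212.] 482 ctr [0.348 0.075] [0.044 0.174] 56.9 zmax 0.027 [89. 53. 35.]
[215. 217.] 557 ctr [ 0.313 -0.24 ] [0.046 0.17 ] 51.7 zmax 0.027 [ 23.  45. 103.]
[138. 237.] 1338 ctr [ 0.353 -0.46 ] [0.063 0.301] 79.5 zmax 0.14 [116.  99.  90.]
[271. 237.] 552 ctr [ 0.443 -0.083] [0.042 0.171] 80.3 zmax 0.027 [143. 136. 134.]
[196. 265.] 1051 ctr [ 0.521 -0.311] [0.164 0.067] 11.1 zmax 0.036 [76. 37. 22.]
[288. 285.] 944 ctr [ 0.647 -0.077] [0.167 0.045] 38.0 zmax 0.027 [90. 54. 36.]
[129. 286.] 616 ctr [ 0.574 -0
[... 1367 characters left out ...]
8.] 495 ctr [ 0.573 -0.486] [0.109 0.107] 75.0 zmax 0.024 [203. 194. 185.]
[286. 227.] 713 ctr [ 0.443 -0.085] [0.045 0.168] 80.5 zmax 0.028 [122. 118. 114.]
[ 78. 233.] 882 ctr [ 0.701 -0.629] [0.135 0.051] 67.0 zmax 0.062 [28. 26. 26.]
[174. 263.] 2230 ctr [ 0.711 -0.292] [0.213 0.074] 78.9 zmax 0.138 [95. 74. 45.]
[ 58. 283.] 5517 ctr [ 0.861 -0.54 ] [0.121 0.235] 0.1 zmax 0.089 [126.  96.  65.]
[262. 281.] 943 ctr [ 0.647 -0.078] [0.168 0.043] 38.6 zmax 0.029 [93. 59. 36.]
[267. 365.] 7643 ctr [0.852 0.019] [0.216 0.159] 85.3 zmax 0.078 [104. 105. 100.]
flap [0.579 0.309 0.212] [ 0.22  -0.907  0.358] [3.617 1.922 0.237]
upper [0.562 0.323 0.308] [-0.168  0.964 -0.208] [2.213 0.354 0.244]
```

View pics/crop.png

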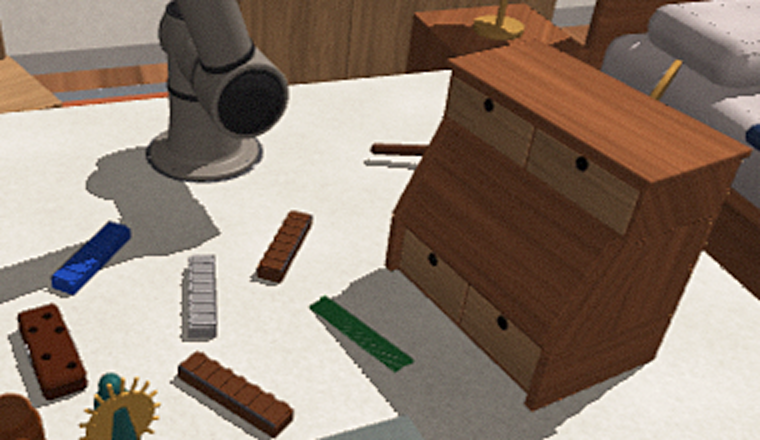

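View pics/top.png

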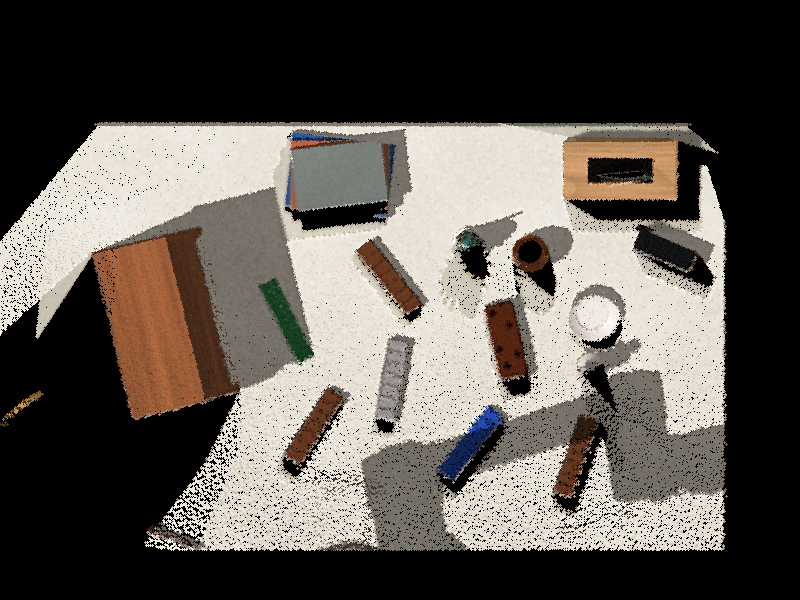

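The crop shows the slanted flap spanning about (400,130)–(630,300), two drawers above and two below. The top view shows the bureau yawed about 13.6°, and clear space between the flap and the organizer. Next I'll measure the flap profile.

```bash
python3 - <<'E'
from h import *
a=np.radians(13.65); ex=np.array([-np.sin(a),np.cos(a),0]); ey=np.array([-np.cos(a),-np.sin(a),0])
F=np.array([.5705,.3155,0])
for n in("scene","side"):
    X,p=cloud(n); q=X.reshape(-1,3)-F; bx=q@ex; by=q@ey; z=q[:,2]
    print(n)
    for lo in np.arange(.0,.345,.02):
        m=(abs(by)<.12)&(z>lo)&(z<lo+.02)&(bx<.03)&(bx>-.12)
        if m.sum()>20: print(round(lo+.01,2),m.sum(),np.median(bx[m]).round(4),end=' | ')
    m=(abs(by)<.13)&(z>.125)&(z<.225)&(bx<.03)&(bx>-.12)
    if m.sum()>50:
        print("\nplane",np.linalg.lstsq(np.c_[by[m],z[m],np.ones(m.sum())],bx[m],rcond=None)[0])
    # side extents
    m=(z>.26)&(z<.33)&(bx<.14)&(bx>-.05); print("y ext",np.nanpercentile(by[m],[.5,99.5]))
    # comb
    c=p.reshape(-1,3).astype(int); m=(c[:,1]>c[:,0]+25)&(c[:,1]>c[:,2]+15)&(abs(z)<.02)&(bx>-.3)&(bx<0)
    print("comb bx,by",bx[m].min(),bx[m].max(),by[m].min(),by[m].max())
E
```

```text
scene
0.01 642 -0.0554 | 0.03 334 -0.0442 | 0.05 346 -0.0441 | 0.07 350 -0.0444 | 0.09 202 -0.0423 | 0.11 419 -0.0541 | 0.13 572 -0.0463 | 0.15 596 -0.0368 | 0.17 604 -0.0277 | 0.19 623 -0.0182 | 0.21 636 -0.0091 | 0.23 673 0.0003 | 0.25 579 0.0092 | 0.27 484 0.0086 | 0.29 532 0.0083 | 0.31 547 0.0084 | 0.33 477 0.0073 | 0.35 570 0.0147 | 
plane [ 6.33808653e-05  4.64040453e-01 -1.06473560e-01]
y ext [-0.17112877  0.1662789 ]
comb bx,by -0.21493805901136379 -0.14444309693427126 -0.0347365454051118 0.14092152110794604
side
0.01 1614 -0.0787 | 0.03 188 -0.0463 | 0.05 192 -0.0464 | 0.11 371 -0.0566 | 0.13 602 -0.049 | 0.15 616 -0.0396 | 0.17 660 -0.0302 | 0.19 698 -0.0211 | 0.21 731 -0.0117 | 0.23 778 -0.0024 | 0.25 661 0.006 | 0.27 365 0.0064 | 0.29 465 0.0063 | 0.31 472 0.0063 | 0.33 299 0.0058 | 0.35 1476 0.0149 | 
plane [-0.00206717  0.4653583  -0.10944683]
y ext [-0.17007656  0.15852227]
comb bx,by -0.21229109276149205 -0.14591971790179634 -0.030327987115974512 0.13962867389703829
```

```bash
cat >> h.py <<'E'
a=np.radians(13.65); ex=np.array([-np.sin(a),np.cos(a),0]); ey=np.array([-np.cos(a),-np.sin(a),0]); ez=np.array([0,0,1.])
F=np.array([.5705,.3155,0]); H=F-.046*ex+.1*ez
def w2(v): return v[0]*ex+v[1]*ez           # bureau (x,z) -> world vector
th=np.radians(45); d=np.array([np.sin(th),-np.cos(th)]); e=np.array([np.cos(th),np.sin(th)])
def quat(sgn):
    z=w2(d); y=sgn*ey; return Rn.from_matrix(np.c_[np.cross(y,z),y,z]).as_quat()
def tcp(phi,s=.135,gap=0.):
    """TCP for the flap at phi (rad from vertical, outward +); gap = clearance outside the board"""
    f=np.array([-np.sin(phi),np.cos(phi)]); n=np.array([-np.cos(phi),-np.sin(phi)])
    C=s*f+.014*n if phi<=th else .160*f+.014*n+(.160-s)*d
    return H+w2(C+gap*n-.025*d-.011*e)
E
python3 - <<'E'
from h import *
for sgn in(1,-1):
    for nm,p in [("pre",tcp(-np.radians(25),gap=.06))]+[(k,tcp(np.radians(k))) for k in(-25,0,30,60,90,93)]:
        q=r.solve_ik(p,quat(sgn)); print(sgn,nm,p.round(3),None if q is None else np.round(q,2))
E
```

```text
1 pre [0.59  0.236 0.264] [-0.1   0.6   1.24  0.73  1.61  2.71]
1 -25 [0.577 0.289 0.238] [-0.02  0.61  1.31  0.76  1.5   2.72]
1 0 [0.591 0.232 0.245] [-0.1   0.62  1.26  0.73  1.58  2.68]
1 30 [0.606 0.169 0.22 ] [-0.2   0.67  1.24  0.7   1.62  2.6 ]
1 60 [0.618 0.122 0.16 ] [-0.26  0.76  1.24  0.67  1.59  2.5 ]
1 90 [0.621 0.108 0.078] [-0.28  0.87  1.27  0.66  1.49  2.4 ]
1 93 [0.621 0.109 0.07 ] [-0.28  0.88  1.28  0.67  1.47  2.39]
-1 pre [0.59  0.236 0.264] [-0.1   0.6   1.24  0.73  1.61 -0.43]
-1 -25 [0.577 0.289 0.238] [-0.02  0.61  1.31  0.76  1.5  -0.42]
-1 0 [0.591 0.232 0.245] [-0.1   0.62  1.26  0.73  1.58 -0.46]
-1 30 [0.606 0.169 0.22 ] [-0.2   0.67  1.24  0.7   1.62 -0.54]
-1 60 [0.618 0.122 0.16 ] [-0.26  0.76  1.24  0.67  1.59 -0.65]
-1 90 [0.621 0.108 0.078] [-0.28  0.87  1.27  0.66  1.49 -0.75]
-1 93 [0.621 0.109 0.07 ] [-0.28  0.88  1.28  0.67  1.47 -0.75]
```

```bash
python3 - <<'E'
from h import *
q=quat(-1); s=r.read_state(); print(s["time_s"])
command_gripper(0.0,30)
r.movej(r.solve_ik([.45,-.1,.36],q)) if r.solve_ik([.45,-.1,.36],q) is not None else print("no via")
r.reach(tcp(-np.radians(25),gap=.05),q)
r.hold(.3); s=r.read_state(); print(s["time_s"],s["contact_force"],s["grip_width"])
hit=r.move_straight(tcp(-np.radians(25),gap=-.005),q,speed=.03,max_force=3)
s=r.read_state(); n=w2([-np.cos(np.radians(25)),np.sin(np.radians(25))])
print(hit,s["time_s"],s["contact_force"],"gap",(s["eef_pos"]-tcp(-np.radians(25)))@n)
p,_=optics.get_image("scene"); cv2.imwrite("pics/touch.png",cv2.resize(p[60:330,250:550],None,fx=2,fy=2)[:,:,::-1])
E
```

```text
0.1
4.425 [ 0.81070634 -0.19261714  0.48913213] -3.687053467262616e-05
False 6.4083 [-0.39425555  0.06446479  0.62849892] gap -0.004842679901828361
```

View pics/touch.png

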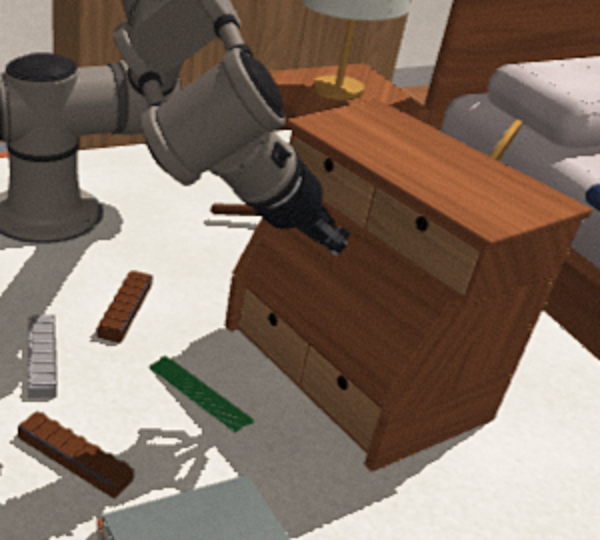

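The picture shows the closed fingers at (335,240), aimed near mid-width just below the flap's top edge and not touching yet. I'll continue inwards, press, then let back while following the flap.

```bash
python3 - <<'E'
from h import *
import json
q=quat(-1); p0=np.radians(-25); n=w2([-np.cos(p0),-np.sin(p0)])
hit=r.move_straight(tcp(p0,gap=-.025),q,speed=.02,max_force=3)
s=r.read_state(); g=(s["eef_pos"]-tcp(p0))@n; print(hit,s["time_s"],s["contact_force"],"gap",g)
if hit:
    h2=r.move_straight(tcp(p0,gap=g-.0048),q,speed=.015,max_force=20)
    s=r.read_state(); print(h2,s["contact_force"],"in",g-(s["eef_pos"]-tcp(p0))@n)
    json.dump(g,open("g.json","w"))
    for k in(-24,-20,-15,-10,-5,0):
        r.move_straight(tcp(np.radians(k),gap=g),q,speed=.03)
        s=r.read_state(); print(k,round(s["time_s"],2),s["contact_force"].round(2))
    p,_=optics.get_image("side"); cv2.imwrite("pics/open0.png",cv2.resize(p[100:400,290:560],None,fx=2,fy=2)[:,:,::-1])
E
```

```text
False 7.6083 [ 0.47430876 -0.22022251  0.33359553] gap -0.02487475401272073
```

```bash
python3 - <<'E'
from h import *
s=r.read_state(); print(s["eef_pos"],Rn.from_quat(s["eef_rot"]).as_matrix().round(3).tolist(),w2(d),s["contact_force"],s["tau"],s["joint_positions"])
for n in("scene","side"):
    p,dd=optics.get_image(n); np.savez(f"pics/{n}.npz",p=p,d=dd)
    m=optics.camera_model(n)
    R=Rn.from_quat(s["eef_rot"]).as_matrix()
    for off in(0,.025):
        c=m['R']@(s["eef_pos"]+R[:,2]*off)+m['t']; uv=(m['K']@c)[:2]/c[2]; print(n,off,uv.round(1))
        if n=="side": cv2.circle(p,tuple(int(round(x)) for x in uv),1,(255,0,0),-1)
    X,_=cloud(n); q=X.reshape(-1,3)-F; bx,by,z=q@ex,q@ey,q[:,2]
    for lo in (.11,.13,.15,.17,.19,.21,.23):
        m2=(abs(by)<.14)&(abs(by)>.06)&(z>lo)&(z<lo+.02)&(bx<.1)&(bx>-.12); print(round(np.median(bx[m2]),4),end=' ')
    print()
    if n=="side": cv2.imwrite("pics/now.png",cv2.resize(p[120:320,380:560],None,fx=3,fy=3)[:,:,::-1])
E
```

```text
[0.57163075 0.31108823 0.22763909] [[-0.167, 0.972, -0.167], [0.687, 0.236, 0.687], [0.707, 0.0, -0.707]] [-0.16687028  0.68713485 -0.70710678] [ 0.47430876 -0.22022251  0.33359553] [ 8.49868404e-02 -5.50049365e+01 -2.30188233e+01  2.95769356e+00
  1.30502388e+00  3.10549922e-04] [ 0.01815279  0.61010304  1.32976188  0.76751353  1.45925821 -0.41317742]
scene 0 [425.3 185.6]
scene 0.025 [429.1 189.6]
-0.0508 -0.0414 -0.0322 -0.0226 -0.0139 -0.0047 0.0052 
side 0 [443.7 247. ]
side 0.025 [450.  253.4]
-0.0536 -0.0443 -0.0348 -0.0253 -0.0159 -0.0068 0.0026
```

View pics/now.png

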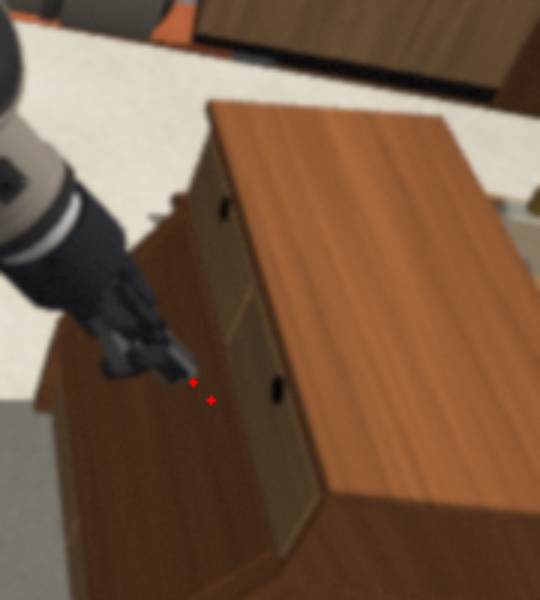

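The picture shows the closed fingertips at about (187,378). The projected TCP (193,382) lies right at the visible tip, and the nominal tip point is beyond it, so the real tips reach less far than assumed. I'll check that with depth.

```bash
python3 - <<'E'
from h import *
s=r.read_state(); R=Rn.from_quat(s["eef_rot"]).as_matrix()
print(s["grip_width"],r.tip_extent)
for n in("scene","side"):
    X,p=cloud(n); q=(X.reshape(-1,3)-s["eef_pos"])@R; b=X.reshape(-1,3)-F
    out=(.4645*b[:,2]-.1081)-b@ex   # distance outside flap plane (horizontal)
    dark=(p.reshape(-1,3).max(1)<200)
    m=(abs(q[:,0])<.05)&(abs(q[:,1])<.06)&(q[:,2]>-.1)&(q[:,2]<.05)&(out>.007)
    print(n,m.sum(),"max tool z",np.percentile(q[m,2],[50,95,99,100]).round(4),"min out",out[m].min())
    k=m&(q[:,2]>np.percentile(q[m,2],85)); print(q[k][::4].round(3).tolist(), out[k][::4].round(3).tolist())
E
```

```text
6.905600324196578e-05 0.025
scene 353 max tool z [-0.0266 -0.0185 -0.0146 -0.0106] min out 0.00702273994609051
[[0.037, -0.055, -0.019], [0.04, -0.042, -0.02], [0.033, -0.041, -0.017], [0.037, -0.024, -0.02], [0.037, -0.02, -0.02], [0.037, -0.009, -0.018], [0.034, 0.013, -0.018], [0.034, 0.023, -0.017], [0.037, 0.034, -0.019], [0.039, 0.043, -0.02], [0.008, 0.008, -0.017], [0.039, 0.058, -0.019], [-0.003, 0.014, -0.02], [-0.01, 0.009, -0.014]] [0.008, 0.007, 0.007, 0.008, 0.009, 0.007, 0.009, 0.007, 0.008, 0.008, 0.017, 0.008, 0.024, 0.02]
side 713 max tool z [-0.0383 -0.0191 -0.0168 -0.0117] min out 0.007130454062083207
[[0.037, -0.058, -0.021], [0.035, -0.052, -0.02], [0.039, -0.043, -0.023], [0.038, -0.039, -0.021], [0.036, -0.033, -0.02], [0.037, -0.026, -0.021], [0.039, -0.017, -0.023], [0.037, -0.014, -0.021], [0.038, -0.008, -0.021], [0.034, -0.006, -0.02], [0.038, 0.004, -0.022], [0.01, -0.006, -0.018], [0.036, 0.012, -0.02], [0.035, 0.014, -0.02], [0.034, 0.014, -0.018], [0.01, 0.005, -0.018], [0.008, 0.007, -0.019], [0.007, 0.008, -0.018], [0.005, 0.014, -0.023], [0.036, 0.029, -0.021], [0.033, 0.028, -0.018], [-0.005, 0.009, -0.016], [0.034, 0.033, -0.018], [0.033, 0.037, -0.017], [0.034, 0.044, -0.018], [0.036, 0.049, -0.02], [0.034, 0.054, -0.018]] [0.01, 0.01, 0.011, 0.01, 0.01, 0.01, 0.012, 0.01, 0.01, 0.009, 0.01, 0.017, 0.01, 0.009, 0.008, 0.017, 0.019, 0.018, 0.024, 0.01, 0.008, 0.021, 0.008, 0.008, 0.008, 0.009, 0.008]
```

```bash
python3 - <<'E'
from h import *
s=r.read_state(); R=Rn.from_quat(s["eef_rot"]).as_matrix()
for n in("scene","side"):
    X,p=cloud(n); q=(X.reshape(-1,3)-s["eef_pos"])@R; b=X.reshape(-1,3)-F
    out=(.4645*b[:,2]-.1081)-b@ex
    for lo in np.arange(-.16,0,.01):
        m=(abs(q[:,0])<.06)&(abs(q[:,1])<.07)&(q[:,2]>lo)&(q[:,2]<lo+.01)&(out>.012)&(p.reshape(-1,3).max(1)<95)
        if m.sum()>3: print(n,round(lo,2),m.sum(),"x",np.percentile(q[m,0],[3,97]).round(3),"y",np.percentile(q[m,1],[3,97]).round(3))
m=optics.camera_model("wrist"); K=m["K"]; T=m["tool_from_camera"]
p,dd=optics.get_image("wrist"); cv2.imwrite("pics/wrist.png",p[:,:,::-1])
v,u=np.mgrid[:420,:560]; c=np.stack([(u-K[0,2])*dd/K[0,0],(v-K[1,2])*dd/K[1,1],dd],-1)@T[:3,:3].T+T[:3,3]
W=c@R.T+s["eef_pos"]; b=W-F; bx,by,z=b@ex,b@ey,b[...,2]; ok=dd>0
for lo in np.arange(.1,.25,.02):
    k=ok&(z>lo)&(z<lo+.02)&(abs(by)>.05)&(abs(by)<.14)
    if k.sum(): print("wrist",round(lo+.01,2),k.sum(),np.median(bx[k]).round(4))
k=ok&(abs(c[...,0])<.02)&(abs(c[...,1])<.02)&(c[...,2]<.06)
print("near axis",k.sum(),np.percentile(c[k],[5,50,95],axis=0).round(3).tolist())
E
```

```text
scene -0.16 95 x [-0.036  0.032] y [0.01 0.04]
scene -0.15 75 x [-0.036  0.031] y [0.011 0.04 ]
scene -0.14 29 x [-0.014  0.011] y [0.031 0.04 ]
scene -0.13 34 x [-0.011  0.009] y [0.031 0.043]
scene -0.12 56 x [-0.019  0.017] y [0.017 0.05 ]
scene -0.11 73 x [-0.016  0.015] y [0.019 0.063]
scene -0.1 37 x [-0.016  0.017] y [0.018 0.064]
scene -0.09 13 x [-0.017  0.016] y [0.014 0.049]
scene -0.08 21 x [-0.016  0.013] y [0.013 0.039]
scene -0.07 14 x [-0.013  0.011] y [0.012 0.03 ]
scene -0.06 9 x [-0.014  0.008] y [0.007 0.014]
scene -0.05 45 x [0.056 0.06 ] y [-0.066  0.067]
scene -0.04 204 x [0.047 0.059] y [-0.064  0.065]
scene -0.03 96 x [-0.007  0.05 ] y [-0.057  0.065]
scene -0.02 9 x [-0.011  0.01 ] y [0.005 0.014]
side -0.16 171 x [-0.021  0.037] y [0.004 0.038]
side -0.15 128 x [-0.018  0.036] y [0.01  0.039]
side -0.14 52 x [-0.009  0.01 ] y [0.026 0.039]
side -0.13 84 x [-0.009  0.012] y [0.012 0.043]
side -0.12 135 x [-0.007  0.019] y [-0.008  0.051]
side -0.11 162 x [-0.011  0.019] y [-0.007  0.062]
side -0.1 94 x [-0.009  0.017] y [-0.016  0.061]
side -0.09 86 x [-0.005  0.017] y [-0.044  0.051]
side -0.08 60 x [-0.006  0.015] y [-0.039  0.045]
side -0.07 71 x [-0.008  0.013] y [-0.033  0.036]
side -0.06 22 x [-0.004  0.013] y [-0.017  0.03 ]
side -0.05 106 x [0.006 0.06 ] y [-0.061  0.066]
side -0.04 238 x [-0.004  0.055] y [-0.063  0.065]
side -0.03 153 x [-0.004  0.046] y [-0.062  0.067]
side -0.02 15 x [-0.004  0.01 ] y [-0.004  0.009]
wrist 0.13 210 -0.0437
wrist 0.15 928 -0.0359
wrist 0.17 2620 -0.0264
wrist 0.19 5606 -0.0175
wrist 0.21 8102 -0.0087
wrist 0.23 10179 0.0006
wrist 0.25 9929 0.0089
near axis 20346 [[0.001, -0.016, -0.104], [0.013, -0.0, -0.084], [0.019, 0.016, 0.001]]
```

View pics/wrist.png

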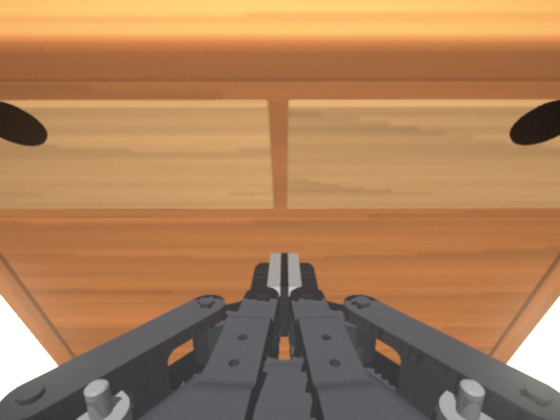

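The wrist view shows the fingertips at (285,252), well below the flap's top edge (row 210) and centered on the drawer divider (column 280). The flap plane agrees with my measurement. The visible tips end about 10 mm behind the TCP, so I'll set that in the model and find contact by force.

```bash
sed -i 's/-.025\*d-.011\*e/-TIP*d-.011*e/; s/^def tcp/TIP=-.010\ndef tcp/' h.py; cat > press.py <<'E'
from h import *
import json
q=quat(-1); p0=np.radians(-25); n=w2([-np.cos(p0),-np.sin(p0)])
s=r.read_state(); print("gap now",(s["eef_pos"]-tcp(p0))@n)
r.move_straight(tcp(p0,gap=.012),q,speed=.03)
r.hold(.2)
hit=r.move_straight(tcp(p0,gap=-.015),q,speed=.015,max_force=3)
s=r.read_state(); g=(s["eef_pos"]-tcp(p0))@n; print(hit,s["time_s"],s["contact_force"],"gap",g)
if hit:
    json.dump(g,open("g.json","w"))
    h2=r.move_straight(tcp(p0,gap=g-.0048),q,speed=.015,max_force=20)
    s=r.read_state(); print(h2,s["contact_force"],"in",g-(s["eef_pos"]-tcp(p0))@n)
    for k in(-24,-20,-15,-10,-5,0):
        r.move_straight(tcp(np.radians(k),gap=g),q,speed=.03)
        s=r.read_state(); print(k,round(s["time_s"],2),s["contact_force"].round(2))
    p,_=optics.get_image("side"); cv2.imwrite("pics/open0.png",cv2.resize(p[100:400,290:560],None,fx=2,fy=2)[:,:,::-1])
E
python3 press.py
```

```text
gap now 0.008009145462322308
True 9.575 [ 0.8366593  -2.53769018  3.73092277] gap -0.0027712573024103043
False [-0.29901423 -4.69874308  5.07416899] in 0.004395635381787238
-24 10.43 [ 0.6  -4.62  3.7 ]
-20 10.89 [ 0.21 -1.26  0.29]
-15 11.43 [ 0.49 -2.43 -0.32]
-10 11.97 [-0.58 -1.88 -0.86]
-5 12.52 [ 1.09 -2.13 -0.66]
0 13.06 [-0.2  -2.51 -1.05]
```

```bash
ls -la pics/open0.png
```

```text
-rw-r--r-- 1 agent agent 355854 Dec  3 11:28 pics/open0.png
```

Force stays at about 2–2.5 N on the tip while moving out, so the flap has unlatched and is resting on the fingers. I'll ease it down.

```bash
python3 - <<'E'
from h import *
import json
q=quat(-1); g=json.load(open("g.json"))
def flap():
    p,dd=optics.get_image("side"); np.savez("pics/side.npz",p=p,d=dd); X,_=cloud("side"); b=X.reshape(-1,3)-H; bx,by,z=b@ex,b@ey,b[:,2]
    m=(abs(by)<.14)&(abs(by)>.07)&(z>-.07)&(z<.17)&(bx<-.02)&(bx>-.2)&(np.hypot(bx,z)>.06)&(np.hypot(bx,z)<.165)
    ang=np.degrees(np.arctan2(-bx[m],z[m])); print("   flap ang",m.sum(),np.percentile(ang,[10,50,90]).round(1) if m.sum() else "")
flap()
for k in(6,12,18,24,30,36,42,48,54,60,66,72,78,82,86,90):
    r.move_straight(tcp(np.radians(k),gap=g),q,speed=.04)
    s=r.read_state(); print(k,round(s["time_s"],2),s["contact_force"].round(2))
    if np.linalg.norm(s["contact_force"])>15: break
    if k in(30,60,90): flap()
E
```

```text
flap ang 0 
6 13.67 [ 0.37 -2.22 -1.87]
12 14.18 [ 0.61 -1.64 -1.75]
18 14.68 [ 1.39 -1.34 -2.76]
24 15.19 [ 1.61 -0.96 -2.27]
30 15.7 [ 0.32 -0.36 -2.12]
   flap ang 970 [29.5 29.9 33.1]
36 16.26 [ 0.3  -1.31 -2.98]
42 16.77 [ 1.03 -0.87 -3.08]
48 17.3 [-0.03 -0.2  -2.34]
54 17.87 [ 0.35  0.3  -0.18]
60 18.43 [ 0.16 -0.31 -1.6 ]
   flap ang 1939 [58.4 59.2 60.1]
66 19.05 [-0.45 -0.22 -1.43]
72 19.62 [ 0.97 -0.07 -1.44]
78 20.18 [ 0.99 -1.27 -1.48]
82 20.62 [ 0.28 -1.35 -0.6 ]
86 21.05 [ 0.33 -1.54 -1.29]
90 21.48 [ 0.29 -0.52 -0.63]
   flap ang 2187 [87.7 88.7 89.7]
```

```bash
python3 - <<'E'
from h import *
import json
q=quat(-1); g=json.load(open("g.json"))
for k in(92,94,96):
    r.move_straight(tcp(np.radians(k),gap=g),q,speed=.02); s=r.read_state(); print(k,round(s["time_s"],2),s["contact_force"].round(2))
P=s["eef_pos"]; print(P)
r.move_straight(P-.08*ex+[0,0,-.003],q,speed=.08)
P2=P-.12*ex+[0,0,.20]
r.move_straight(P2,q,speed=.2)
s=r.read_state(); print(s["time_s"],s["contact_force"].round(2))
for n in("side","scene"):
    p,dd=optics.get_image(n); np.savez(f"pics/{n}.npz",p=p,d=dd); X,_=cloud(n); b=X.reshape(-1,3)-H; bx,by,z=b@ex,b@ey,b[:,2]
    m=(abs(by)<.14)&(abs(by)>.03)&(abs(z)<.02)&(bx<-.02)&(bx>-.2)
    print(n,m.sum(),np.percentile(z[m],[10,50,90]).round(4),"plane",np.linalg.lstsq(np.c_[bx[m],by[m],np.ones(m.sum())],z[m],rcond=None)[0].round(4))
    m=(abs(z)<.01)&(bx<-.0)&(bx>-.3)&(abs(by)<.2); print("ext bx",np.percentile(bx[m],[.5,99.5]).round(3),"by",np.percentile(by[m],[.5,99.5]).round(3))
    m=(X[...,2]>.012)&(X[...,2]<.05)&(abs(X[...,0]-.443)<.11)&(abs(X[...,1]+.084)<.05)
    if m.sum(): print("org",cv2.minAreaRect(X[m][:,:2].astype(np.float32)))
    cv2.imwrite(f"pics/{n}_open.png",p[:,:,::-1])
E
```

```text
92 21.97 [ 0.88 -0.02  0.18]
94 22.4 [-0.88  0.28 -1.37]
96 22.83 [1.36 0.24 0.61]
[0.61453178 0.13385178 0.03943419]
25.1667 [ 0.36 -1.06  0.11]
side 4690 [-0.001   0.0008  0.0024] plane [ 0.0056 -0.0003  0.0012]
ext bx [-0.161 -0.002] by [-0.165  0.151]
org ((0.4419914186000824, -0.08433228731155396), (0.04330194741487503, 0.16918300092220306), 79.78178405761719)
scene 2942 [-0.003  -0.0008  0.001 ] plane [ 0.0194 -0.0012  0.0007]
ext bx [-0.16  -0.001] by [-0.167  0.154]
org ((0.4429817795753479, -0.08252707123756409), (0.04194604232907295, 0.17021813988685608), 80.01661682128906)
```

View pics/scene_open.png

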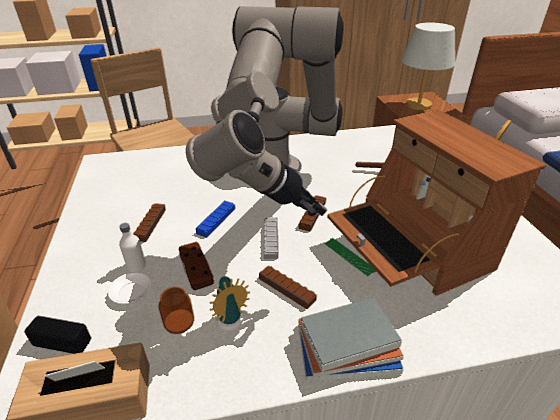

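The picture shows the flap open and level at about (375,240), with brass stays at its sides and the striker at (362,238). Comb and bystanders are unmoved. The organizer comes next, at (271,238).

```bash
cat >> h.py <<'E'
def down(y):
    y=np.r_[np.array(y)/np.linalg.norm(y),0]; z=-ez; return Rn.from_matrix(np.c_[np.cross(y,z),y,z]).as_quat()
def wristcloud():
    s=r.read_state(); R=Rn.from_quat(s["eef_rot"]).as_matrix(); m=optics.camera_model("wrist"); K=m["K"]; T=m["tool_from_camera"]
    p,dd=optics.get_image("wrist"); v,u=np.mgrid[:420,:560]
    c=np.stack([(u-K[0,2])*dd/K[0,0],(v-K[1,2])*dd/K[1,1],dd],-1)@T[:3,:3].T+T[:3,3]
    W=c@R.T+s["eef_pos"]; W[dd==0]=np.nan; return W,p
E
python3 - <<'E'
from h import *
O=np.array([.4427,-.0838]); y=np.array([.172,.985]); M=H-.08*ex
for sg in(1,-1):
    print(sg,[None if (k:=r.solve_ik(p,qq)) is None else np.round(k,2).tolist() for p,qq in (([*O,.2],down(sg*y)),([*O,-.012],down(sg*y)),([M[0],M[1],.36],down(sg*ex[:2])),([M[0],M[1],.09],down(sg*ex[:2])))])
sg=1
s=r.read_state(); print(s["time_s"],s["eef_pos"])
r.reach([*O,.20],down(sg*y)); command_gripper(.075,40)
W,p=wristcloud(); m=(W[...,2]>.015)&(W[...,2]<.032)&(abs(W[...,0]-O[0])<.11)&(abs(W[...,1]-O[1])<.05)
print("wrist org",cv2.minAreaRect(W[m][:,:2].astype(np.float32)),m.sum(),np.nanmedian(W[m][:,2]))
m=(W[...,2]>.06); q=(W[m]-r.read_state()["eef_pos"]); print("finger lowest z rel tcp",np.percentile(q[:,2],[0,1,5]))
print(r.read_state()["time_s"])
cv2.imwrite("pics/worg.png",p[:,:,::-1])
E
```

```text
1 [[-0.36, 0.22, 1.75, -0.0, 1.17, -1.76], [-0.36, 0.56, 1.98, -0.0, 0.6, -1.76], [0.19, 0.5, 0.9, -0.0, 1.74, -1.62], [0.19, 0.65, 1.38, -0.0, 1.11, -1.62]]
-1 [[-0.36, 0.22, 1.75, -0.0, 1.17, 1.39], [-0.36, 0.56, 1.98, -0.0, 0.6, 1.39], [0.19, 0.5, 0.9, -0.0, 1.74, 1.52], [0.19, 0.65, 1.38, -0.0, 1.11, 1.52]]
25.2667 [0.64243395 0.01758913 0.23812063]
wrist org ((0.4384583830833435, -0.08304308354854584), (0.04203398525714874, 0.16755355894565582), 80.17790222167969) 5847 0.025371934387996953
finger lowest z rel tcp [-0.13997847 -0.10929719 -0.10102657]
27.0917
```

```bash
python3 - <<'E'
from h import *
import json
O=np.array([.441,-.0834]); q=down([.172,.985])
r.move_straight([*O,.045],q,speed=.12); r.hold(.2)
hit=r.move_straight([*O,-.020],q,speed=.03,max_force=5)
s=r.read_state(); print(hit,s["time_s"],s["eef_pos"],s["contact_force"])
z=s["eef_pos"][2]+.004
r.move_straight([*O,z],q,speed=.05)
command_gripper(.0,50); s=r.read_state(); print("grip",s["grip_width"],s["grip_force"],s["eef_pos"])
z0=s["eef_pos"][2]; json.dump([*O,z0],open("grasp.json","w"))
r.move_straight([*O,z0+.10],q,speed=.12); s=r.read_state(); print(s["time_s"],s["grip_width"],s["grip_force"],s["contact_force"])
p,_=optics.get_image("side"); cv2.imwrite("pics/lift.png",p[:,:,::-1])
X=np.load("pics/side.npz"); X,_=cloud("side"); b=X.reshape(-1,3)-H; bx,by,zz=b@ex,b@ey,b[:,2]
m=(bx<-.03)&(bx>-.2)&(abs(by)<.17)&(zz>.012); k=m&(abs(by)>.1); print("stay max z",zz[k].max() if k.sum() else None, "|by| min",np.abs(by[k]).min() if k.sum() else None)
E
```

```text
False 31.05 [ 0.44108309 -0.08343764 -0.01990813] [ 0.70678566  0.50120484 -0.32438455]
grip 0.04122387394118979 63.799313062336296 [ 0.44356381 -0.08432065 -0.01316352]
32.7083 0.04117046862849658 50.73128163814545 [-0.14892978 -0.10325914 -2.03478955]
stay max z 0.524896346366526 |by| min 0.14208350771321537
```

```bash
python3 - <<'E'
from h import *
import json
*O,z0=json.load(open("grasp.json")); q=down([.172,.985]); q2=down(ex[:2]); M=(H-.08*ex)[:2]
r.move_straight([*O,.26],q,speed=.2)
r.reach([*M,.26],q2)
r.move_straight([*M,z0+.115],q2,speed=.12); r.hold(.25)
s=r.read_state(); print(s["time_s"],s["grip_width"],s["contact_force"])
hit=r.move_straight([*M,z0+.09],q2,speed=.02,max_force=4)
s=r.read_state(); print(hit,s["time_s"],s["eef_pos"][2]-z0,s["contact_force"],s["grip_width"])
p,_=optics.get_image("side"); cv2.imwrite("pics/set.png",cv2.resize(p[100:380,290:560],None,fx=2,fy=2)[:,:,::-1])
E
```

```text
36.7083 0.04098068597994338 [ 0.03991578 -0.36005874 -2.49939581]
True 37.4917 0.10015268796905753 [-1.17959805 -0.3039164   6.02037917] 0.04106183790714249
```

View pics/set.png

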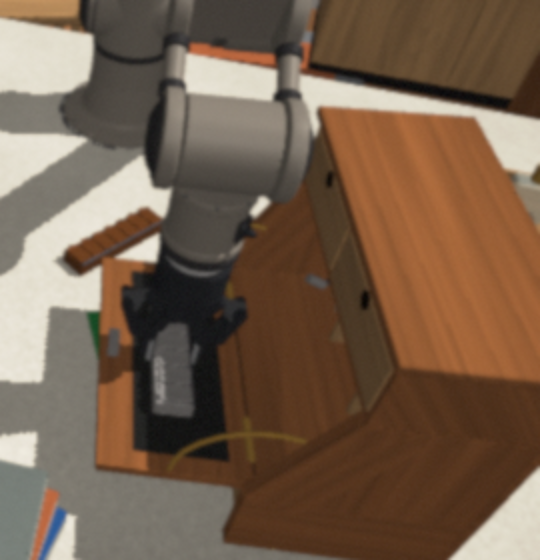

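The picture shows the organizer resting on the felt at (173,370), along the width of the flap, with the striker clear at (113,342). I'll release it, retreat and verify.

```bash
python3 - <<'E'
from h import *
import json
q2=down(ex[:2]); M=(H-.08*ex)[:2]
command_gripper(.056,40); s=r.read_state(); print(s["grip_width"],s["contact_force"].round(2))
r.move_straight([*M,.26],q2,speed=.1)
r.reach([.48,-.03,.32],q2)
s=r.read_state(); print(s["time_s"],s["contact_force"].round(2))
for n in("scene","side"):
    p,dd=optics.get_image(n); np.savez(f"pics/{n}.npz",p=p,d=dd); X,_=cloud(n); b=X.reshape(-1,3)-H; bx,by,z=b@ex,b@ey,b[:,2]
    m=(z>.018)&(z<.035)&(bx<-.03)&(bx>-.13)&(abs(by)<.12)
    print(n,m.sum(),"z",np.median(z[m]).round(4),"rect(bx,by)",cv2.minAreaRect(np.c_[bx[m],by[m]].astype(np.float32)),"slope",np.linalg.lstsq(np.c_[bx[m],by[m],np.ones(m.sum())],z[m],rcond=None)[0].round(3))
    m=(abs(by)<.14)&(abs(by)>.1)&(abs(z)<.02)&(bx<-.02)&(bx>-.2); print("flap z",np.median(z[m]).round(4))
    cv2.imwrite(f"pics/{n}_end.png",p[:,:,::-1])
E
```

```text
0.05604233857661425 [ 0.99 -0.22 -0.03]
40.75 [ 0.66  0.22 -0.15]
scene 692 z 0.0241 rect(bx,by) ((-0.07978607714176178, 0.0003810375928878784), (0.16727229952812195, 0.04451024532318115), 89.45865631103516) slope [0.062 0.005 0.029]
flap z -0.0009
side 1116 z 0.0258 rect(bx,by) ((-0.08125825226306915, 0.0021458640694618225), (0.04242870956659317, 0.16944365203380585), 0.1417076140642166) slope [0.039 0.004 0.029]
flap z 0.0006
```

View pics/scene_end.png

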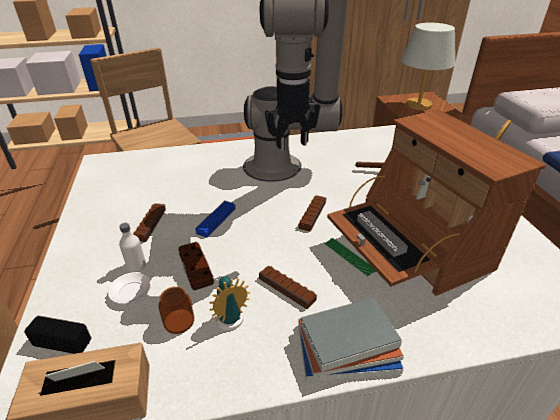

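The final view shows the organizer lids-up on the level flap at (385,232). It is centered within 2 mm and aligned within 1°; everything else is where it stood, and the arm is clear.

```bash
python3 -c "
from workcell import r
print(r.finish_job())"
```

```text
the job is handed in; nothing more can be done
None
```

The flap was clicked open, eased down to level on its stays, and the steel organizer set lids-up lengthwise at its middle (within about 2 mm and 1°); nothing else looked moved in the last picture, and the job was handed in at about 41 s of the 67 s allowed.

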